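# Lock the lid of the food box on the kitchen counter

## Task

The lid is on the food box but its four red side clips are still open. Flip all four clips down, one after another in any order, until each lies flat along the wall of the box, and leave the jar, mug and tin where they stand.

Things in the scene. Friction and masses are not known exactly. Their poses are not given: they have to be found in the camera images.
- food_box: Blue-grey food box, white lid, fast on a wooden stand sloping 25 degrees; neither moves. Body 102 (box x) by 142 (box y) by 60 mm high; lid 110 by 150 mm, top 72 mm above the underside. Origin: centre of the underside, 50 mm above the counter. Box +z is square to the lid and leans 25 degrees from vertical to the robot's right; box +x runs up the slope, to its left; box +y points towards the robot (all within 25 degrees of yaw).
- stand: Wooden stand under the box, 126 by 150 mm, sloping board with a lip 12 mm high and 13 mm proud along the bottom of the box's low wall. Origin: on the counter, 50 mm below the food box's origin; z up, x level, below box +x.
- lid_top (a point): Middle of the lid's top (2 mm raised panel), with the box's axes. The low wall leans 25 degrees out over the counter: there a vertical tool meets the lid edge before the low clip is home. A tool square to the lid fits all four sides. 80 mm or more is free beside each wall.
- clip_low (a joint): Angle of the red clip on the low edge (box -x side, to the robot's right; this wall overhangs), rad: 0 = fully down, flat along the box wall; 1.57 = sticking straight out in the plane of the lid; up to 2.4 = folded up. It turns stiffly (0.05 N m, about 1.5 N at its tip), stays where it is left and has no spring.
- clip_low_hinge (a point): Middle of the low clip's hinge, fixed at (-59, 0, 66) mm in the box frame, with the box's axes. The hinge runs along the lid's edge; the clip opens to box -x. Barrel radius 3 mm. The clip is a red plate 40 mm wide along the edge, 35 mm long from the hinge, 4 mm thick, smooth, its middle plane through the hinge axis.
- clip_low_tab (a point): Middle of the free end of the low clip, 35 mm from its hinge; moves with the clip.
- clip_high (a joint): Angle of the red clip on the high edge (box +x side), rad: 0 = fully down, flat along the box wall; 1.57 = sticking straight out in the plane of the lid; up to 2.4 = folded up. It turns stiffly (0.05 N m, about 1.5 N at its tip), stays where it is left and has no spring.
- clip_high_hinge (a point): Middle of the high clip's hinge, fixed at (59, 0, 66) mm in the box frame, with the box's axes. The hinge runs along the lid's edge; the clip opens to box +x. Barrel radius 3 mm. The clip is a red plate 40 mm wide along the edge, 35 mm long from the hinge, 4 mm thick, smooth, its middle plane through the hinge axis.
- clip_high_tab (a point): Middle of the free end of the high clip, 35 mm from its hinge; moves with the clip.
- clip_near (a joint): Angle of the red clip on the edge nearest the robot (box +y side), rad: 0 = fully down, flat along the box wall; 1.57 = sticking straight out in the plane of the lid; up to 2.4 = folded up. It turns stiffly (0.05 N m, about 1.5 N at its tip), stays where it is left and has no spring.
- clip_near_hinge (a point): Middle of the near clip's hinge, fixed at (0, 79, 66) mm in the box frame, with the box's axes. The hinge runs along the lid's edge; the clip opens to box +y. Barrel radius 3 mm. The clip is a red plate 40 mm wide along the edge, 35 mm long from the hinge, 4 mm thick, smooth, its middle plane through the hinge axis.
- clip_near_tab (a point): Middle of the free end of the near clip, 35 mm from its hinge; moves with the clip.
- clip_far (a joint): Angle of the red clip on the edge furthest from the robot (box -y side), rad: 0 = fully down, flat along the box wall; 1.57 = sticking straight out in the plane of the lid; up to 2.4 = folded up. It turns stiffly (0.05 N m, about 1.5 N at its tip), stays where it is left and has no spring.
- clip_far_hinge (a point): Middle of the far clip's hinge, fixed at (0, -79, 66) mm in the box frame, with the box's axes. The hinge runs along the lid's edge; the clip opens to box -y. Barrel radius 3 mm. The clip is a red plate 40 mm wide along the edge, 35 mm long from the hinge, 4 mm thick, smooth, its middle plane through the hinge axis.
- clip_far_tab (a point): Middle of the free end of the far clip, 35 mm from its hinge; moves with the clip.
- salt_jar: White jar with wooden lid, 80 mm across, 120 mm tall; loose bystander. Origin: centre of its underside, z up.
- mug: Blue mug, 80 mm across, 90 mm tall, handle at its +y; loose bystander. Origin: centre of its underside, z up.
- spice_tin: Red tin with paper label, 60 mm across, 100 mm tall; loose bystander. Origin: centre of its underside, z up.
Not all that is in view belongs to the job. Of the things that look like the stand, the middle-sized one is meant.

How it is judged (in metres and radians):
At the end, for the whole second after the job is handed in: All four clips are down, each within 0.2 rad (about 7 mm at its free end) of flat along the box wall, and the jar, mug and tin stand upright (within 0.35 rad) within 30 mm of where they began (value of joint each of clip_low, clip_high, clip_near, clip_far below 0.2 rad and distance of each of salt_jar, mug, spice_tin from where it was at the start of the episode below 0.03 m and angle between each of salt_jar, mug, spice_tin's own z axis and vertical below 0.35 rad); the robot touches nothing.
It fails at once if the salt jar is moved by more than 30 mm or tipped (distance of salt_jar from where it was at the start of the episode above 0.03 m or angle between salt_jar's own z axis and vertical above 0.35 rad).
It fails at once if the mug is moved by more than 30 mm or tipped (distance of mug from where it was at the start of the episode above 0.03 m or angle between mug's own z axis and vertical above 0.35 rad).
It fails at once if the spice tin is moved by more than 30 mm or tipped (distance of spice_tin from where it was at the start of the episode above 0.03 m or angle between spice_tin's own z axis and vertical above 0.35 rad).
It also fails if it takes over 48 s, if anything falls off the work surface, if the arm or the gripper's body presses on something with over 40 N, if the wrist force passes 120 N, or if a joint passes its speed limit or range.

## Robot

A 6-joint arm with a two-finger parallel gripper is mounted at the origin on the work surface. World frame = base frame: x ahead of the robot, y to its left, z up, the work surface at z = 0. Lengths are in mm, angles in rad, forces in N, time in s.
With the tool pointing down it reaches from about 275 to 750 mm from the base axis. Payload 10.2 kg.
Tool frame: the origin (TCP) lies at the very end of the fingers, on their centre line; the grasp point (between the pads) lies 19 mm behind it (ctrl.hold_point_z is the distance from the TCP to the grasp point, in mm); z points along the fingers, y is the direction in which the jaws open and shut (so a half turn about z gives the same grasp; the last joint's range is limited). The gripper opens to 85 mm and grips with 20 to 120 N. Pads are 22 mm wide; open, the fingers measure 114 mm over their backs; the gripper's body (76 mm by 85 mm) begins 54 mm behind the grasp point. The pads swing forward as they close: fully open they stand 13 mm farther back than shut.
Start: joints at [0.908, 0.313, 1.498, -0, 1.331, -0.223], TCP at [223.536, 475.04, 231.294] pointing down, gripper open.
Joint ranges: [-2.94, 2.94], [-0.97, 2.17], [0.19, 2.56], [-1.23, 4.37], [0.02, 3.11], [-2.88, 2.88]. Speed limits (rad/s): [2.39, 2.39, 3.01, 3.14, 3.14, 3.14].

## Interface

Orientations are given as a unit quaternion [w, x, y, z].
In Python, from rig import readout, cams, workorder, spotter, ctrl gives the robot as it stands.
- The arm moves only by the tool step_arm, never from a script. Its argument "plan" is text: rows parted by semicolons, each of 5 numbers parted by spaces: the shift along the tool's x, y, z in cm, then the turn about the tool's z in degrees, then the opening in per cent of the stroke, from 0 (shut) to 100 (fully open). In form: x y z twist gripper; .... A call has 1 to 10 rows; each row is the pose to reach, as a shift and turn from the pose commanded when the call began, along the tool's axes at that moment; what a row does not reach only later rows make up. A row lasts 1/10 s, in which the tool goes at most 50 mm and 8.59 degrees, less where a joint would pass 70% of its speed; a pose out of reach is approached as far as the arm can. A call with a gripper value outside its range is refused whole. The fingers move at their own pace and stop on an object; "grip_force" is the grip in N (left out, the last holds). Time passes only in rows, so rows that repeat a pose let the fingers close. It gives the time, the measured TCP pose, the force and the opening at its end, in the units of the state.
- readout.sense(): the state, without advancing time (a new reading comes with each control period).
- cams.capture(name): name is "scene" or "top" or "wrist"; returns (picture, depth): 384x512x3 uint8, red, green, blue; 384x512 float32, mm along the optical axis (not along the pixel's ray), 0 where there is no reading.
- cams.camera_info(name): a dict with "vfov" (degrees; the focal length in pixels is half the picture's height over the tangent of half this angle, whatever the lens; pixels are square), "cx", "cy" (the principal point, pixels), "rvec" (rotation vector, rad) and "tvec" (3), from world to camera coordinates, as OpenCV has them. Camera axes: x right, y down, z forward; pixel columns grow to the right and rows downward; lengths in mm; the calibration is good to about 2 mm. A picture is of the moment at which its call begins: read the wrist's pose just before it. camera_info takes no time and is no camera call; for the wrist camera it gives the pose at the moment of the call.
- workorder.finish_job(): hands the job in, once; it reports no verdict.
Trained networks look in the newest picture that a camera, given by its name, has taken for a name from the list of things; names that differ only in an ending like _2 or _b are one class to them, and where a whole thing is asked for, a point or a joint stands for the part that bears it (a point fixed in the world has none). Each returns a list of dicts, best first, with "conf" (0 to 1); they miss things now and then, are a little off and sometimes report something else, mostly with a low value. They report only what shows in the picture. A call takes as long as a camera call. They do not tell look-alikes from the thing itself.
- spotter.regions_of(camera, target): "pixels" (384x512 bool, what is visible of it) and "extent" ([centre column, centre row, width, height] in pixels, round what is visible of it).
The state is a dict: "time_s": time; "joints": joint angles; "dq": joint speeds; "tau": joint torques, N m; "eef_pos": TCP position; "ee_rot": TCP orientation; "force": force on the tool from outside, world axes, zero at the start; "wrist_torque": the same for the moment, N m; "grip_width": opening from 0.0 (shut) to 1.0 (fully open).
Only numpy, scipy, OpenCV 4.12 (cv2) and the standard library are available. Lean on these libraries where they do the work, as an engineer would, in place of code of your own. Each camera call takes 0.05 s, during which the arm holds its last target. There are 200 camera calls.

## Working session

There is one attempt and no reset: what is moved stays moved. The work goes in short steps, Python scripts to look and compute and a tool call to move; the robot and the scene stay as the last step left them, time stands still between calls to the robot, and variables do not carry over. Pictures are saved under pics/ and viewed, about 8 in all and at most 12, crops included, and the job is handed in when it is done.

Besides the shell and the picture viewer there is one more tool, called after "Request:" as name(argument=value, ...), one argument or row to a line, values as JSON. step_arm: Moves the arm, as the interface text tells. Its arguments: {"type":"object","properties":{"plan":{"type":"string"},"grip_force":{"type":"number"}},"required":["plan"]}

```bash
mkdir -p pics
cat > h.py <<'E'
import numpy as np, cv2
from rig import readout, cams, workorder, spotter, ctrl
from scipy.spatial.transform import Rotation as R
def cam(n):
    i=cams.camera_info(n); f=192/np.tan(np.radians(i['vfov'])/2)
    return f,i['cx'],i['cy'],cv2.Rodrigues(np.array(i['rvec'],float))[0],np.array(i['tvec'],float).ravel()
def cloud(n,d):
    f,cx,cy,Rm,t=cam(n); v,u=np.mgrid[:384,:512]
    P=np.dstack([(u-cx)/f*d,(v-cy)/f*d,d])
    return (P-t)@Rm
def proj(n,p):
    f,cx,cy,Rm,t=cam(n); c=np.atleast_2d(p)@Rm.T+t
    return np.c_[c[:,0]/c[:,2]*f+cx,c[:,1]/c[:,2]*f+cy]
E
python3 - <<'E'
from h import *
ims=[]
for n in ['scene','top']:
    im,d=cams.capture(n); np.savez(n+'.npz',im=im,d=d); ims.append(im[...,::-1]); P=cloud(n,d)
    print(n,cams.camera_info(n))
    for t in ['food_box','stand','clip_low','salt_jar','mug','spice_tin']:
        for r in spotter.regions_of(n,t)[:4]:
            m=r['pixels']&(d>0); print(t,round(r['conf'],2),np.round(r['extent']),m.sum(),np.round(np.median(P[m],0)) if m.any() else '')
cv2.imwrite('pics/a.png',cv2.resize(ims[0],(800,600))); cv2.imwrite('pics/b.png',cv2.resize(ims[1],(800,600)))
print(readout.sense())
E
```

```text
scene {'vfov': 43.59655595157522, 'cx': 252.9093335524996, 'cy': 202.57903957883784, 'rvec': array([ 2.32123786,  1.25122277, -0.34518094]), 'tvec': array([-315.15766743, -378.06305899, 1576.03318286])}
food_box 0.8 [280. 186.  76.  69.] 3337 [593.  66. 113.]
food_box 0.67 [261. 273.  61.  50.] 1765 [ 756. -100.   87.]
food_box 0.59 [151. 194. 100.  88.] 5362 [ 464. -233.  152.]
stand 0.72 [156. 201. 107.  97.] 5906 [ 472. -228.  148.]
stand 0.64 [279. 188.  78.  73.] 3582 [597.  65. 111.]
stand 0.6 [263. 272.  61.  55.] 2011 [757. -98.  84.]
clip_low 0.74 [262. 209.  20.  20.] 212 [606.   1.  79.]
clip_low 0.54 [129. 215.  18.  16.] 108 [ 471. -304.  116.]
salt_jar 0.79 [395. 170.  37.  48.] 1194 [709. 364.  93.]
salt_jar 0.43 [279. 185.  78.  66.] 3286 [594.  66. 113.]
mug 0.74 [345. 129.  41.  43.] 1021 [498. 358.  54.]
mug 0.49 [296. 162.  14.  24.] 231 [569. 128. 146.]
spice_tin 0.8 [114. 316.  34.  36.] 903 [ 667. -443.   95.]
top {'vfov': 54.10280550889706, 'cx': 259.0499114183902, 'cy': 188.42505812624222, 'rvec': array([ 2.16473247, -2.21869564,  0.08517042]), 'tvec': array(
[... 673 characters left out ...]
. 117.]
{'time_s': 0.7, 'joints': array([ 9.07635218e-01,  3.12886604e-01,  1.49769284e+00,  2.42390846e-06,
        1.33096813e+00, -2.23405149e-01]), 'dq': array([ 2.32477260e-03, -1.22972986e-04, -1.40807110e-03, -1.35324969e-03,
       -2.51338322e-05,  5.18027980e-04]), 'tau': array([ 2.17841014e-03, -4.12104607e+01, -2.59881002e+01, -3.00579563e-05,
        3.44381460e-04, -1.99735422e-05]), 'eef_pos': array([223.52544032, 475.05623351, 231.30373211]), 'ee_rot': array([8.60472513e-06, 2.18110823e-01, 9.75924008e-01, 2.08677533e-05]), 'force': array([ 0.78676278,  0.17795534, -0.72939667]), 'wrist_torque': array([-0.00577854, -0.0504085 ,  0.03519708]), 'grip_width': 1.0037849381965929}
```

View pics/a.png

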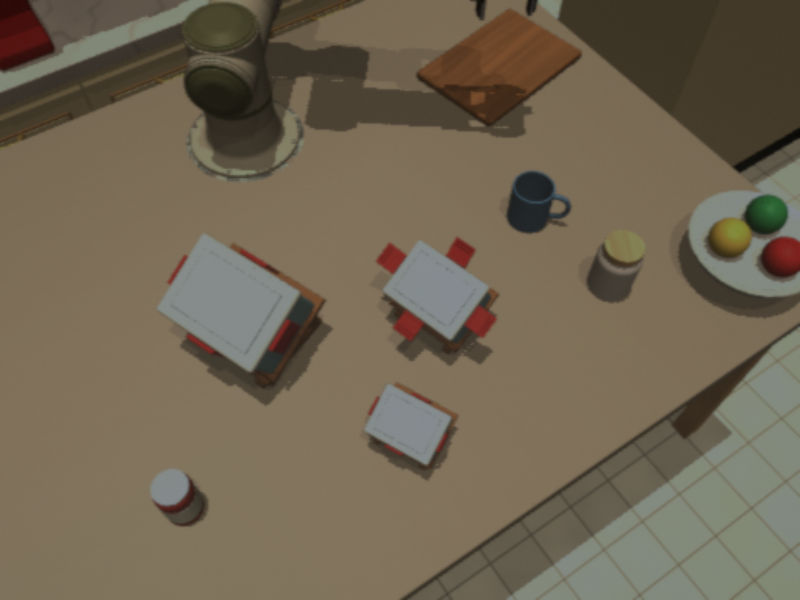

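View pics/b.png

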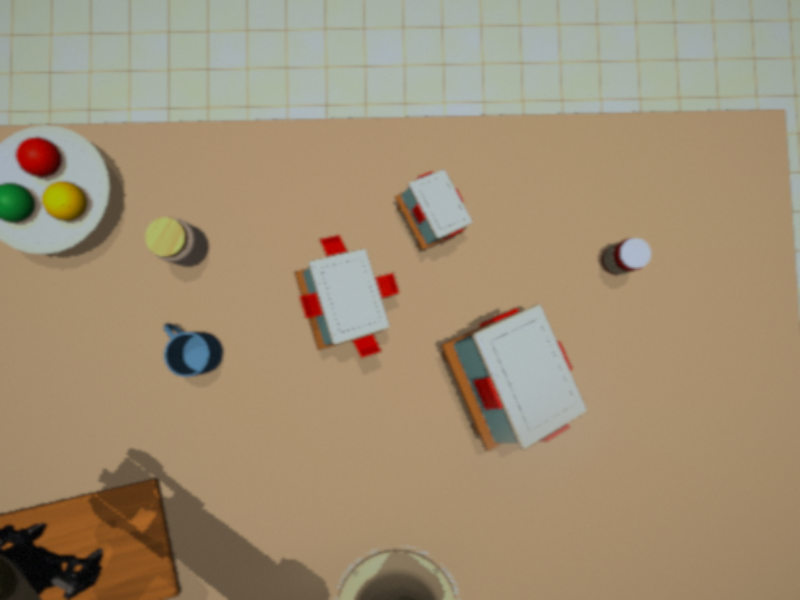

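The middle-sized stand is the centre one: scene (437,290), top (347,297) in the 800-px views. The larger stand is at top (525,375) and the smaller at (435,208). The centre one also has the four open clips. Next I'll fit its pose and make one enlarged crop to confirm it.

View pics/c.png

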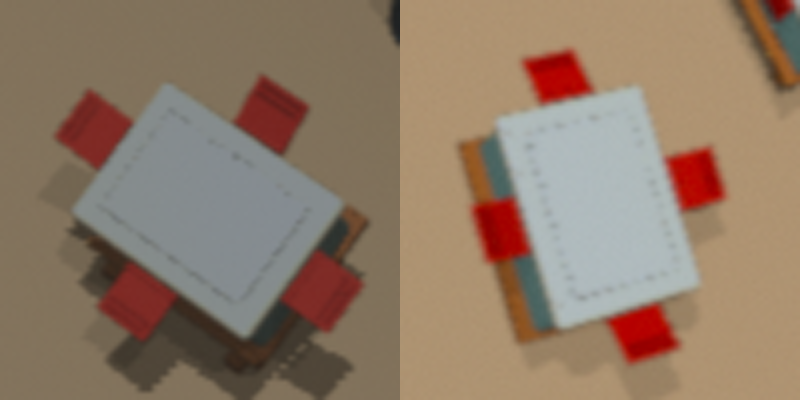

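Lid measures 110.7 × 150 mm, so the central box is confirmed. Yaw is 16.1°, lid top is near (589, 64, 117), and all four clips are open. The moves only offer twist, and the low clip needs a tilted tool. I'll test whether stretching past reach along azimuth 106° gives a tilt that stays.

Request:
step_arm(
  plan="5 0 0 0 0;10 0 0 0 0;15 0 0 0 0;20 0 0 0 0;25 0 0 0 0;30 0 0 0 0;35 0 0 0 0;40 0 0 0 0;45.7 0 0 0 0;45.7 0 0 0 0",
)

```text
time_s: 1.7
eef_pos: [-195.0, 670.0, 229.7]
ee_rot: [-0.0, 0.216, 0.976, -0.001]
force: [1.0, -0.9, -0.4]
grip_width: -0.003
```

Request:
step_arm(
  plan="3.3 3.8 0 0 0;6.6 7.5 0 0 0;9.9 11.3 0 0 0;13.2 15 0 0 0;16.5 18.8 0 0 0;19.8 22.5 0 0 0;19.8 22.5 0 0 0",
)

```text
time_s: 2.4
eef_pos: [-221.6, 778.6, 193.2]
ee_rot: [-0.008, 0.218, 0.976, 0.015]
force: [0.3, -0.0, 0.8]
grip_width: -0.002
```

Request:
step_arm(
  plan="6 7 0 0 0;12 14 0 0 0;20 22.5 0 0 0;20 22.5 0 0 0;20 22.5 0 0 0;20 22.5 0 0 0",
)

```text
time_s: 3.0
eef_pos: [-228.4, 797.3, 149.6]
ee_rot: [-0.015, 0.218, 0.975, 0.028]
force: [-0.3, 0.2, 0.2]
grip_width: 0.001
```

Run:
```python
from h import *
s=readout.sense(); q=s['ee_rot']; print(s['joints'],s['eef_pos'],q,R.from_quat(np.r_[q[1:],q[0]]).as_matrix()[:,2])
```

```text
[1.7062492  1.1877699  0.18743538 0.00922215 1.70273426 0.57666197] [-228.39194964  797.29546442  149.55365883] [-0.01535619  0.21797288  0.97542532  0.02823917] [-0.01764688  0.06178486 -0.99793347]
```

Request:
step_arm(
  plan="-3 -3.6 0 0 0;-6 -7.2 -3 0 0;-9 -10.8 -6 0 0;-9 -10.8 -6 0 0;-9 -10.8 -6 0 0",
)

```text
time_s: 3.5
eef_pos: [-191.5, 653.8, 203.0]
ee_rot: [-0.015, 0.218, 0.975, 0.028]
force: [-0.5, 1.4, -0.5]
grip_width: -0.001
```

Run:
```python
from h import *
s=readout.sense(); q=s['ee_rot']; print(s['joints'],s['eef_pos'],q,R.from_quat(np.r_[q[1:],q[0]]).as_matrix())
```

```text
[1.68004113 0.65160425 1.05498935 0.01101761 1.3720447  0.54682525] [-191.48346194  653.82148256  203.0407905 ] [-0.01528184  0.21783336  0.97546331  0.02804329] [[-0.90463019  0.42583401 -0.01759622]
 [ 0.42411979  0.9035244   0.0613682 ]
 [ 0.04203128  0.04805262 -0.99796008]]
```

The tilt stays and leans the right way: 3.6° so far towards azimuth 106°. I'll build it up by repeating the over-reach.

Request:
step_arm(
  plan="3.3 3.8 0 0 0;6.6 7.5 1 0 0;9.9 11.3 2 0 0;19.8 22.5 2 0 0;30 34 2 0 0;30 34 2 0 0;30 34 2 0 0",
)

```text
time_s: 4.2
eef_pos: [-232.8, 801.1, 168.7]
ee_rot: [-0.024, 0.218, 0.975, 0.045]
force: [-0.2, 0.6, 0.3]
grip_width: -0.002
```

Request:
step_arm(
  plan="20 22.5 0 0 0;20 22.5 0 0 0;20 22.5 0 0 0",
)

```text
time_s: 4.5
eef_pos: [-236.7, 812.9, 151.2]
ee_rot: [-0.032, 0.218, 0.974, 0.058]
force: [-0.7, -0.7, 0.5]
grip_width: 0.002
```

Request:
step_arm(
  plan="20 22.5 0 0 0;20 22.5 0 0 0;20 22.5 0 0 0",
)

```text
time_s: 4.8
eef_pos: [-240.2, 823.3, 138.7]
ee_rot: [-0.039, 0.217, 0.973, 0.071]
force: [0.1, 0.9, 0.8]
grip_width: -0.004
```

```bash
cat > st.py <<'E'
from h import *
s=readout.sense(); q=s['ee_rot']; M=R.from_quat(np.r_[q[1:],q[0]]).as_matrix()
print(s['time_s'],s['joints'].round(4),s['eef_pos'].round(1)); print(M.round(4)); print('tilt',np.degrees(np.arccos(-M[2,2])),'az',np.degrees(np.arctan2(M[1,2],M[0,2])))
E
python3 st.py
```

```text
4.8 [1.7119 1.2047 0.1874 0.0225 1.5883 0.583 ] [-240.2  823.3  138.7]
[[-0.9025  0.4285 -0.0448]
 [ 0.4173  0.8953  0.1556]
 [ 0.1068  0.1217 -0.9868]]
tilt 9.319892990258007 az 106.0660629119918
```

Request:
step_arm(
  plan="20 22.5 0 0 0;20 22.5 0 0 0;20 22.5 0 0 0;20 22.5 0 0 0;20 22.5 0 0 0;20 22.5 0 0 0;20 22.5 0 0 0;20 22.5 0 0 0",
)

```text
time_s: 5.6
eef_pos: [-243.8, 833.7, 127.9]
ee_rot: [-0.047, 0.217, 0.971, 0.086]
force: [-0.1, 0.2, 1.9]
grip_width: 0.002
```

Request:
step_arm(
  plan="20 22.5 0 0 0;20 22.5 0 0 0;20 22.5 0 0 0;20 22.5 0 0 0;20 22.5 0 0 0;20 22.5 0 0 0;20 22.5 0 0 0;20 22.5 0 0 0",
)

```text
time_s: 6.4
eef_pos: [-246.8, 842.2, 126.5]
ee_rot: [-0.055, 0.217, 0.97, 0.1]
force: [-0.3, -0.9, 0.7]
grip_width: 0.0
```

```bash
python3 st.py
```

```text
6.4 [1.7137 1.2239 0.1875 0.0316 1.5035 0.584 ] [-246.8  842.2  126.5]
[[-0.9001  0.4311 -0.0632]
 [ 0.4091  0.8861  0.2179]
 [ 0.15    0.1703 -0.9739]]
tilt 13.115765606689447 az 106.17822521262346
```

Request:
step_arm(
  plan="20 22.5 0 0 0;20 22.5 0 0 0;20 22.5 0 0 0",
)

```text
time_s: 6.7
eef_pos: [-249.2, 849.7, 130.8]
ee_rot: [-0.063, 0.216, 0.968, 0.115]
force: [-0.7, -0.1, 0.6]
grip_width: -0.003
```

Request:
step_arm(
  plan="20 22.5 0 0 0;20 22.5 0 0 0;20 22.5 0 0 0",
)

```text
time_s: 7.0
eef_pos: [-251.3, 856.3, 138.6]
ee_rot: [-0.071, 0.216, 0.965, 0.129]
force: [0.3, -0.2, 0.9]
grip_width: 0.001
```

Request:
step_arm(
  plan="20 22.5 0 0 0;20 22.5 0 0 0;20 22.5 0 0 0",
)

```text
time_s: 7.3
eef_pos: [-253.2, 862.2, 149.5]
ee_rot: [-0.079, 0.215, 0.963, 0.143]
force: [-1.2, -0.1, -0.5]
grip_width: -0.002
```

Request:
step_arm(
  plan="20 22.5 0 0 0;20 22.5 0 0 0;20 22.5 0 0 0",
)

```text
time_s: 7.6
eef_pos: [-254.8, 867.3, 163.0]
ee_rot: [-0.087, 0.215, 0.96, 0.158]
force: [0.1, -0.1, -0.7]
grip_width: 0.002
```

Request:
step_arm(
  plan="20 22.5 0 0 0;20 22.5 0 0 0;20 22.5 0 0 0",
)

```text
time_s: 7.9
eef_pos: [-256.2, 871.6, 178.8]
ee_rot: [-0.095, 0.214, 0.957, 0.172]
force: [-0.0, -0.1, -0.1]
grip_width: -0.001
```

```bash
python3 st.py
```

```text
7.9 [1.713  1.1752 0.1873 0.0551 1.3885 0.5826] [-256.2  871.6  178.8]
[[-0.8907  0.4418 -0.1076]
 [ 0.3769  0.8496  0.369 ]
 [ 0.2544  0.2881 -0.9232]]
tilt 22.601192241855195 az 106.25289784332617
```

Request:
step_arm(
  plan="20 22.5 0 0 0;20 22.5 0 0 0;20 22.5 0 0 0",
)

```text
time_s: 8.2
eef_pos: [-257.4, 875.1, 196.5]
ee_rot: [-0.102, 0.213, 0.954, 0.186]
force: [0.2, -0.1, -0.1]
grip_width: 0.001
```

```bash
cat >> h.py <<'E'
yaw=np.radians(16.1); B=boxR(yaw); TOP=np.array([588.8,63.9,117.2]); ORG=TOP-73*B[:,2]
def pose():
    s=readout.sense(); q=s['ee_rot']; return s,R.from_quat(np.r_[q[1:],q[0]]).as_matrix(),np.array(s['eef_pos'])
E
cat > st.py <<'E'
import sys
from h import *
# args: target box coords x,y,z (mm) triples separated; prints tool shifts (cm)
s,M,p=pose()
print(s['time_s'],s['joints'].round(3),'world',p.round(1),'force_box',(B.T@s['force']).round(1),'tilt',np.degrees(np.arccos(-M[2,2])).round(2),'az',np.degrees(np.arctan2(M[1,2],M[0,2])).round(1))
print('box pos',(B.T@(p-ORG)).round(1)); print('tool axes in box\n',(B.T@M).round(3))
a=B.T@M; print('twist to align toolx->+X deg',-np.degrees(np.arctan2(-a[1,0],a[0,0])).round(1))
for t in sys.argv[1:]:
    w=t[0]=='w'; v=np.array([float(k) for k in t.lstrip('w').split(',')])
    v=v if w else ORG+B@v
    print(t,'world',v.round(0),'shift cm',(M.T@(v-p)/10).round(2))
E
python3 st.py w-150,560,330 w250,300,380 w500,40,330 -90,0,170
```

```text
8.2 [1.712 1.157 0.187 0.06  1.374 0.582] world [-257.4  875.1  196.5] force_box [-0.2 -0.1 -0.1] tilt 24.47 az 106.3
box pos [ 952.6  588.  -283.7]
tool axes in box
 [[ 0.66   0.751 -0.009]
 [ 0.751 -0.66   0.001]
 [-0.005 -0.008 -1.   ]]
twist to align toolx->+X deg 48.7
w-150,560,330 world [-150.  560.  330.] shift cm [-17.49 -17.56 -25.92]
w250,300,380 world [250. 300. 380.] shift cm [-61.23 -20.08 -45.45]
w500,40,330 world [500.  40. 330.] shift cm [-94.39 -32.37 -54.14]
-90,0,170 world [623. -54. 167.] shift cm [-113.22  -39.86  -44.46]
```

Request:
step_arm(
  plan="-2.5 -2.5 -3.7 0 0;-5 -5 -7.4 0 0;-7.5 -7.5 -11 8 0;-10 -10 -14.8 16 0;-12.5 -12.5 -18.5 24 0;-15 -15 -22 32 0;-17.5 -17.5 -26 40 0;-22 -18 -28 48.7 0;-26 -18 -30 48.7 0;-26 -18 -30 48.7 0",
)

```text
time_s: 9.2
eef_pos: [-71.0, 506.9, 343.0]
ee_rot: [-0.17, 0.587, 0.781, 0.127]
force: [1.0, 0.4, 1.0]
grip_width: -0.001
```

```bash
python3 st.py w250,300,380 w500,40,330 -90,0,170
```

```text
9.2 [ 1.383 -0.009  1.645  0.21   1.128  1.047] world [-71.  506.9 343. ] force_box [ 0.5 -1.1  0.9] tilt 24.51 az 106.2
box pos [647.  511.   20.5]
tool axes in box
 [[ 1.     0.001 -0.009]
 [ 0.001 -1.     0.001]
 [-0.009 -0.001 -1.   ]]
twist to align toolx->+X deg 0.0
w250,300,380 world [250. 300. 380.] shift cm [-24.67  25.07 -15.32]
w500,40,330 world [500.  40. 330.] shift cm [-55.8   41.85 -24.02]
-90,0,170 world [623. -54. 167.] shift cm [-73.87  51.04 -14.35]
```

Request:
step_arm(
  plan="-3 3 -1.9 0 0;-6 6 -3.8 0 0;-9 9 -5.6 0 0;-12 12 -7.5 0 0;-15 15 -9.4 0 0;-18 18 -11 0 0;-21.5 21.5 -13 0 0;-24.7 25 -15.3 0 0;-24.7 25 -15.3 0 0;-24.7 25 -15.3 0 0",
)

```text
time_s: 10.2
eef_pos: [249.4, 300.9, 378.9]
ee_rot: [-0.169, 0.589, 0.78, 0.127]
force: [-0.7, -0.2, 0.3]
grip_width: -0.004
```

```bash
python3 st.py 84,0,180 84,0,115 84,0,40
```

```text
10.2 [ 0.275 -0.175  1.703  0.427  1.612  0.015] world [249.4 300.9 378.9] force_box [0.1 0.7 0.3] tilt 24.43 az 106.1
box pos [402.3 260.3 174.2]
tool axes in box
 [[ 1.    -0.003 -0.01 ]
 [-0.003 -1.     0.   ]
 [-0.01  -0.    -1.   ]]
twist to align toolx->+X deg -0.2
84,0,180 world [580.  94. 250.] shift cm [-31.76  26.12  -0.27]
84,0,115 world [573. 120. 191.] shift cm [-31.69  26.12   6.23]
84,0,40 world [564. 150. 123.] shift cm [-31.62  26.12  13.73]
```

Request:
step_arm(
  plan="-4 3.3 0 0 0;-8 6.6 0 0 0;-12 9.9 0 0 0;-16 13.2 0 0 0;-20 16.5 0 0 0;-24 19.8 0 0 0;-28 23 0 0 0;-31.7 26.1 0 0 0;-31.7 26.1 3 0 0;-31.7 26.1 5 0 0",
)

```text
time_s: 11.2
eef_pos: [573.4, 118.0, 199.4]
ee_rot: [-0.171, 0.587, 0.781, 0.126]
force: [-0.0, -0.3, -0.0]
grip_width: -0.003
```

```bash
python3 - <<'E'
from h import *
ims=[]
for n in ['scene','top']:
    im,_=cams.capture(n); u,v=proj(n,TOP)[0].astype(int); ims.append(cv2.resize(im[v-70:v+50,u-60:u+60,::-1],(400,400),interpolation=cv2.INTER_CUBIC))
cv2.imwrite('pics/d.png',np.hstack(ims))
E
python3 st.py 84,0,105 84,0,40 73,0,40
```

```text
11.3 [-0.165  0.528  1.326  0.382  1.494 -0.518] world [571.8 119.1 199.8] force_box [-0.3  0.2 -0.4] tilt 24.55 az 107.0
box pos [ 87.3   1.  123.4]
tool axes in box
 [[ 1.     0.001 -0.008]
 [ 0.001 -1.     0.007]
 [-0.008 -0.007 -1.   ]]
twist to align toolx->+X deg 0.0
84,0,105 world [571. 124. 182.] shift cm [-0.31  0.11  1.84]
84,0,40 world [564. 150. 123.] shift cm [-0.26  0.16  8.34]
73,0,40 world [567. 141. 118.] shift cm [-1.36  0.16  8.35]
```

View pics/d.png

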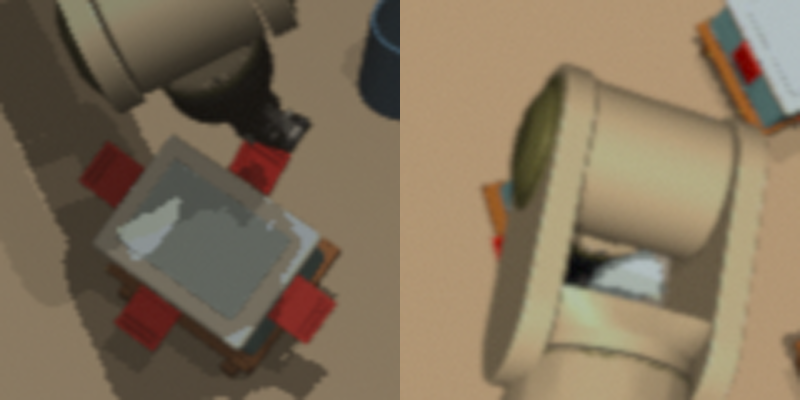

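Request:
step_arm(
  plan="0 0 1.5 0 0;0 0 3 0 0;0 0 4.2 0 0;0 0 5.4 0 0;0 0 6.6 0 0;0 0 7.6 0 0;0 0 8.4 0 0;0 0 8.4 0 0",
)

```text
time_s: 12.1
eef_pos: [563.2, 150.3, 124.4]
ee_rot: [-0.17, 0.587, 0.781, 0.126]
force: [0.2, 0.2, -0.1]
grip_width: 0.002
```

Request:
step_arm(
  plan="-0.4 0 0 0 0;-0.7 0 0 0 0;-0.7 0 0 0 0",
)

```text
time_s: 12.4
eef_pos: [565.6, 143.3, 122.3]
ee_rot: [-0.17, 0.588, 0.781, 0.127]
force: [-0.5, 1.4, 0.4]
grip_width: 0.003
```

```bash
python3 st.py
```

```text
12.4 [-0.126  0.594  1.433  0.403  1.315 -0.549] world [565.6 143.3 122.3] force_box [ 1.5  0.1 -0.3] tilt 24.44 az 106.3
box pos [77.2  0.2 42.7]
tool axes in box
 [[ 1.    -0.001 -0.01 ]
 [-0.001 -1.     0.001]
 [-0.01  -0.001 -1.   ]]
twist to align toolx->+X deg -0.0
```

Request:
step_arm(
  plan="-0.2 0 0 0 0;-0.4 0 0 0 0;-0.4 0 0 0 0",
)

```text
time_s: 12.7
eef_pos: [566.5, 140.1, 120.7]
ee_rot: [-0.17, 0.588, 0.781, 0.127]
force: [-1.4, 2.9, -1.6]
grip_width: 0.001
```

Request:
step_arm(
  plan="-0.2 0 0 0 0;-0.2 0 0 0 0",
)

```text
time_s: 12.9
eef_pos: [566.6, 139.8, 120.6]
ee_rot: [-0.171, 0.587, 0.781, 0.127]
force: [-3.2, 10.8, 3.1]
grip_width: 0.0
```

```bash
python3 st.py
```

```text
12.9 [-0.133  0.599  1.432  0.404  1.316 -0.558] world [566.6 139.8 120.6] force_box [11.5  0.1 -1.9] tilt 24.6 az 106.3
box pos [73.1  0.3 42.6]
tool axes in box
 [[ 1.     0.    -0.007]
 [ 0.    -1.     0.002]
 [-0.007 -0.002 -1.   ]]
twist to align toolx->+X deg 0.0
```

High clip reads 11.5 N with the face against the barrel, exactly where expected. Next is the near clip.

Request:
step_arm(
  plan="1.5 0 0 0 0;1.5 0 -4 0 0;1.5 0 -7.5 8 0;-1 -3 -7.5 16 0;-4 -7 -7.5 24 0;-7.2 -10.4 -7.5 32 0;-7.2 -10.4 -7.5 40 0;-7.2 -10.4 -7.5 48 0;-7.2 -10.4 -7.5 56 0;-7.2 -10.4 -7.5 64 0",
)

```text
time_s: 13.9
eef_pos: [494.2, 16.6, 159.0]
ee_rot: [-0.21, 0.913, 0.348, 0.017]
force: [0.8, 1.3, 1.5]
grip_width: -0.0
```

Request:
step_arm(
  plan="0 0 0 8 0;0 0 0 16 0;0 0 0 26 0;0 0 0 26 0;0 0 0 26 0",
)

```text
time_s: 14.4
eef_pos: [494.1, 16.8, 158.9]
ee_rot: [-0.209, 0.968, 0.138, -0.03]
force: [0.1, 0.4, -0.2]
grip_width: 0.002
```

```bash
python3 st.py 0,104,110 0,104,42 0,93,42
```

```text
14.4 [-0.381  0.418  1.611  0.336  1.395  0.799] world [494.1  16.8 158.9] force_box [ 0.3 -0.2 -0.3] tilt 24.37 az 106.2
box pos [  0.4 104.  118.8]
tool axes in box
 [[ 0.003 -1.    -0.011]
 [-1.    -0.003  0.001]
 [-0.001  0.011 -1.   ]]
twist to align toolx->+X deg -89.8
0,104,110 world [493.  20. 151.] shift cm [0.   0.03 0.88]
0,104,42 world [485.  48.  89.] shift cm [ 0.01 -0.04  7.68]
0,93,42 world [496.  51.  89.] shift cm [ 1.11 -0.04  7.68]
```

Descend, then push inward (tool +x = −Y).

Request:
step_arm(
  plan="0 0 1.5 0 0;0 0 3 0 0;0 0 4.2 0 0;0 0 5.4 0 0;0 0 6.6 0 0;0 0 7.7 0 0;0 0 7.7 0 0",
)

```text
time_s: 15.1
eef_pos: [484.2, 48.1, 87.3]
ee_rot: [-0.21, 0.968, 0.137, -0.031]
force: [0.1, 0.4, 0.5]
grip_width: -0.001
```

Request:
step_arm(
  plan="0.4 0 0 0 0;0.8 0 0 0 0;1.0 0 0 0 0;1.0 0 0 0 0",
)

```text
time_s: 15.5
eef_pos: [495.0, 50.2, 88.6]
ee_rot: [-0.209, 0.968, 0.137, -0.03]
force: [-1.5, 0.6, -0.8]
grip_width: -0.002
```

Request:
step_arm(
  plan="0.2 0 0 0 0;0.2 0 0 0 0",
)

```text
time_s: 15.7
eef_pos: [496.6, 50.7, 88.5]
ee_rot: [-0.209, 0.968, 0.137, -0.03]
force: [-3.3, -0.9, -2.1]
grip_width: 0.0
```

```bash
python3 st.py
```

```text
15.7 [-0.318  0.512  1.679  0.371  1.225  0.796] world [496.6  50.7  88.5] force_box [-0.9  3.4 -1.9] tilt 24.44 az 106.3
box pos [-0.4 92.3 41.5]
tool axes in box
 [[-0.    -1.    -0.01 ]
 [-1.     0.     0.002]
 [-0.002  0.01  -1.   ]]
twist to align toolx->+X deg -90.0
```

Request:
step_arm(
  plan="0.2 0 0 0 0;0.2 0 0 0 0",
)

```text
time_s: 15.9
eef_pos: [496.8, 50.9, 88.4]
ee_rot: [-0.209, 0.968, 0.137, -0.033]
force: [-13.0, -6.3, 3.6]
grip_width: 0.001
```

```bash
python3 st.py -84,0,115
```

```text
15.9 [-0.316  0.515  1.675  0.368  1.23   0.799] world [496.8  50.9  88.4] force_box [-0.7 14.2  4.3] tilt 24.48 az 106.9
box pos [-0.4 92.  41.4]
tool axes in box
 [[-0.    -1.    -0.009]
 [-1.     0.     0.006]
 [-0.006  0.009 -1.   ]]
twist to align toolx->+X deg -90.0
-84,0,115 world [615. -26. 120.] shift cm [ 9.15  8.43 -7.34]
```

Near is home. Next is the low clip, twisting back 90°.

Request:
step_arm(
  plan="-1.5 0 0 0 0;-1.5 0 -4 0 0;-1.5 0 -7.5 -8 0;0 3 -7.5 -16 0;4 6 -7.5 -24 0;8 8.4 -7.5 -32 0;9 8.4 -7.5 -40 0;9 8.4 -7.5 -48 0;9 8.4 -7.5 -56 0;9 8.4 -7.5 -64 0",
)

```text
time_s: 16.9
eef_pos: [615.6, -27.0, 122.2]
ee_rot: [-0.193, 0.746, 0.631, 0.087]
force: [-0.7, 0.3, 0.2]
grip_width: 0.002
```

Request:
step_arm(
  plan="0 0 0 -8 0;0 0 0 -16 0;0 0 0 -26 0;0 0 0 -26 0;0 0 0 -26 0",
)

```text
time_s: 17.4
eef_pos: [615.2, -27.1, 122.2]
ee_rot: [-0.169, 0.589, 0.78, 0.127]
force: [-0.6, -0.2, 0.5]
grip_width: -0.002
```

```bash
python3 st.py -84,0,42
```

```text
17.4 [-0.375  0.718  1.214  0.335  1.484 -0.729] world [615.2 -27.1 122.2] force_box [0.2 0.6 0.5] tilt 24.41 az 106.1
box pos [-83.7  -0.2 117.6]
tool axes in box
 [[ 1.    -0.003 -0.01 ]
 [-0.003 -1.     0.   ]
 [-0.01  -0.    -1.   ]]
twist to align toolx->+X deg -0.2
-84,0,42 world [606.   3.  54.] shift cm [ 0.05 -0.01  7.56]
```

Request:
step_arm(
  plan="0 0 1.5 0 0;0 0 3 0 0;0 0 4.2 0 0;0 0 5.4 0 0;0 0 6.6 0 0;0 0 7.6 0 0;0 0 7.6 0 0",
)

```text
time_s: 18.1
eef_pos: [605.5, 3.8, 51.4]
ee_rot: [-0.17, 0.588, 0.781, 0.126]
force: [-0.1, -0.6, 0.6]
grip_width: -0.004
```

Request:
step_arm(
  plan="0.4 0 0 0 0;0.8 0 0 0 0;1.0 0 0 0 0;1.0 0 0 0 0",
)

```text
time_s: 18.5
eef_pos: [603.5, 12.2, 57.2]
ee_rot: [-0.169, 0.587, 0.781, 0.127]
force: [0.4, -0.2, -0.6]
grip_width: 0.001
```

Request:
step_arm(
  plan="0.2 0 0 0 0;0.2 0 0 0 0",
)

```text
time_s: 18.7
eef_pos: [603.1, 13.7, 57.8]
ee_rot: [-0.169, 0.587, 0.781, 0.127]
force: [0.8, -2.3, -2.1]
grip_width: -0.003
```

```bash
python3 st.py 0,-104,115
```

```text
18.7 [-0.321  0.757  1.33   0.358  1.323 -0.738] world [603.1  13.7  57.8] force_box [-3.1 -0.1 -0.8] tilt 24.41 az 106.3
box pos [-72.4   0.2  41.2]
tool axes in box
 [[ 1.    -0.    -0.01 ]
 [-0.    -1.     0.001]
 [-0.01  -0.001 -1.   ]]
twist to align toolx->+X deg -0.0
0,-104,115 world [694.  76. 155.] shift cm [ 7.17 10.41 -7.46]
```

Request:
step_arm(
  plan="0.2 0 0 0 0;0.2 0 0 0 0",
)

```text
time_s: 18.9
eef_pos: [603.0, 13.9, 57.9]
ee_rot: [-0.168, 0.588, 0.781, 0.126]
force: [3.0, -10.4, -7.4]
grip_width: -0.004
```

```bash
python3 st.py
```

```text
18.9 [-0.32   0.755  1.331  0.357  1.32  -0.736] world [603.   13.9  57.9] force_box [-12.9   0.   -2.1] tilt 24.23 az 106.2
box pos [-72.2   0.2  41.3]
tool axes in box
 [[ 1.    -0.001 -0.013]
 [-0.001 -1.     0.   ]
 [-0.013 -0.    -1.   ]]
twist to align toolx->+X deg -0.0
```

Request:
step_arm(
  plan="-1.5 0 0 0 0;-1.5 0 -4 0 0;-1.5 0 -7.5 8 0;1 3 -7.5 16 0;4 7 -7.5 24 0;7 10.4 -7.5 32 0;7 10.4 -7.5 40 0;7 10.4 -7.5 48 0;7 10.4 -7.5 56 0;7 10.4 -7.5 64 0",
)

```text
time_s: 19.9
eef_pos: [693.4, 75.7, 155.4]
ee_rot: [-0.212, 0.913, 0.349, 0.017]
force: [-0.5, 0.4, -0.4]
grip_width: 0.0
```

Request:
step_arm(
  plan="0 0 0 8 0;0 0 0 16 0;0 0 0 26 0;0 0 0 26 0;0 0 0 26 0",
)

```text
time_s: 20.4
eef_pos: [693.5, 75.6, 155.5]
ee_rot: [-0.21, 0.967, 0.138, -0.03]
force: [-0.5, -0.4, -0.7]
grip_width: -0.001
```

```bash
python3 st.py 0,-104,42
```

```text
20.4 [-0.197  0.846  0.891  0.376  1.609  1.065] world [693.5  75.6 155.5] force_box [-0.5  0.6 -0.5] tilt 24.47 az 106.3
box pos [ 1.000e-01 -1.038e+02  1.153e+02]
tool axes in box
 [[ 0.003 -1.    -0.009]
 [-1.    -0.003  0.002]
 [-0.002  0.009 -1.   ]]
twist to align toolx->+X deg -89.9
0,-104,42 world [685. 105.  89.] shift cm [ 0.03 -0.06  7.33]
```

Request:
step_arm(
  plan="0 0 1.5 0 0;0 0 3 0 0;0 0 4.2 0 0;0 0 5.4 0 0;0 0 6.6 0 0;0 0 7.3 0 0;0 0 7.3 0 0",
)

```text
time_s: 21.1
eef_pos: [684.7, 105.2, 88.3]
ee_rot: [-0.21, 0.968, 0.137, -0.031]
force: [0.2, 0.6, -0.1]
grip_width: 0.005
```

Request:
step_arm(
  plan="-0.4 0 0 0 0;-0.8 0 0 0 0;-1.0 0 0 0 0;-1.0 0 0 0 0",
)

```text
time_s: 21.5
eef_pos: [675.2, 101.8, 89.4]
ee_rot: [-0.209, 0.968, 0.137, -0.03]
force: [1.8, 2.7, -1.4]
grip_width: -0.001
```

Request:
step_arm(
  plan="-0.2 0 0 0 0;-0.2 0 0 0 0",
)

```text
time_s: 21.7
eef_pos: [675.0, 101.7, 89.6]
ee_rot: [-0.209, 0.968, 0.137, -0.028]
force: [12.4, 5.2, -4.0]
grip_width: -0.0
```

```bash
python3 st.py
```

```text
21.7 [-0.166  0.854  1.051  0.387  1.436  1.033] world [675.  101.7  89.6] force_box [ -0.3 -13.4  -4.2] tilt 24.37 az 105.6
box pos [ -0.4 -93.3  42.7]
tool axes in box
 [[ 0.    -1.    -0.011]
 [-1.    -0.    -0.004]
 [ 0.004  0.011 -1.   ]]
twist to align toolx->+X deg -90.0
```

Request:
step_arm(
  plan="1.5 0 0 0 0;2 0 -4 0 0;2 0 -8 0 0;2 0 -12 0 0;2 0 -16 0 0;2 0 -20 0 0;2 0 -24 0 0;2 0 -28 0 0;2 0 -28 0 0",
)

```text
time_s: 22.6
eef_pos: [714.8, -4.9, 338.3]
ee_rot: [-0.21, 0.968, 0.135, -0.031]
force: [0.6, -0.3, -0.8]
grip_width: 0.003
```

```bash
python3 st.py w300,120,420
```

```text
22.6 [-0.298  0.972  0.191  0.437  2.177  1.212] world [714.8  -4.9 338.3] force_box [-0.8 -0.5 -0.5] tilt 24.54 az 106.2
box pos [   1.8 -102.   316.1]
tool axes in box
 [[-0.005 -1.    -0.008]
 [-1.     0.005  0.   ]
 [-0.     0.008 -1.   ]]
twist to align toolx->+X deg -90.3
w300,120,420 world [300. 120. 420.] shift cm [-36.51 -24.6    2.35]
```

Request:
step_arm(
  plan="-4 -2.5 0 0 0;-8 -5 0 0 0;-12 -8 0 0 0;-16 -11 0 0 0;-20 -14 0 0 0;-24 -17 0 0 0;-28 -19 0 0 0;-32 -22 0 0 0;-36 -24.6 2 0 0;-36 -24.6 2 0 0",
)

```text
time_s: 23.6
eef_pos: [303.2, 122.1, 422.0]
ee_rot: [-0.208, 0.968, 0.137, -0.026]
force: [0.6, 0.0, 0.4]
grip_width: 0.0
```

```bash
python3 - <<'E'
from h import *
ims=[]
for n in ['scene','top']:
    im,d=cams.capture(n); P=cloud(n,d); hsv=cv2.cvtColor(im,cv2.COLOR_RGB2HSV)
    u,v=proj(n,TOP)[0].astype(int); ims.append(cv2.resize(im[v-50:v+50,u-50:u+50,::-1],(400,400),interpolation=cv2.INTER_CUBIC))
    near=np.linalg.norm(P[...,:2]-[590,69],axis=2)<140
    red=near&(d>0)&((hsv[...,0]<8)|(hsv[...,0]>172))&(hsv[...,1]>130)
    k,lab,st,_=cv2.connectedComponentsWithStats(red.astype(np.uint8))
    for i in range(1,k):
        if st[i,4]>8:
            b=(P[lab==i]-ORG)@B; print(n,'red',st[i,4],np.round(np.percentile(b,[5,50,95],axis=0)).tolist())
    for t in ['salt_jar','mug','spice_tin']:
        r=spotter.regions_of(n,t)
        if r: m=r[0]['pixels']&(d>0); print(t,round(r[0]['conf'],2),np.round(r[0]['extent']),np.round(np.median(P[m],0)))
cv2.imwrite('pics/e.png',np.hstack(ims))
E
python3 st.py
```

```text
scene red 23 [[-16.0, 77.0, 62.0], [-0.0, 79.0, 66.0], [16.0, 81.0, 70.0]]
scene red 22 [[57.0, -16.0, 63.0], [59.0, -1.0, 65.0], [61.0, 14.0, 69.0]]
scene red 83 [[-18.0, -82.0, 30.0], [1.0, -80.0, 55.0], [17.0, -76.0, 68.0]]
scene red 46 [[-63.0, -19.0, 1.0], [-60.0, 0.0, 65.0], [-57.0, 35.0, 69.0]]
salt_jar 0.72 [395. 169.  35.  42.] [709. 364.  93.]
mug 0.61 [344. 130.  40.  38.] [498. 360.  55.]
top red 26 [[-31.0, -96.0, -9.0], [1.0, -80.0, 70.0], [18.0, -78.0, 72.0]]
top red 15 [[-61.0, -15.0, 68.0], [-59.0, -1.0, 70.0], [-57.0, 14.0, 73.0]]
top red 76 [[58.0, -18.0, 37.0], [60.0, -1.0, 55.0], [61.0, 17.0, 71.0]]
top red 35 [[-16.0, 76.0, 52.0], [6.0, 79.0, 69.0], [19.0, 81.0, 73.0]]
salt_jar 0.69 [114. 154.  42.  33.] [692. 368. 118.]
mug 0.58 [125. 224.  36.  34.] [494. 374.  39.]
spice_tin 0.62 [400. 163.  32.  22.] [ 649. -434.   99.]
24.0 [-0.296 -0.194  1.612  0.382  1.936  1.094] world [306.4 120.9 421.1] force_box [ 0.2 -0.1  0.1] tilt 24.39 az 105.6
box pos [249.1 255.5 292.2]
tool axes in box
 [[-0.001 -1.    -0.011]
 [-1.     0.001 -0.004]
 [ 0.004  0.011 -1.   ]]
twist to align toolx->+X deg -90.0
```

View pics/e.png

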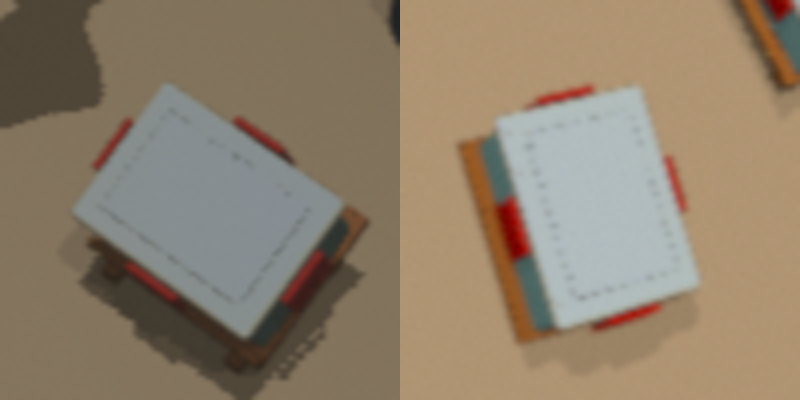

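All four clips now lie along the walls. In the crop they show only as thin red edges at scene (115,145), (262,138), (152,282) and (305,280), and the jar, mug and tin have not moved. I'm handing in.

```bash
python3 -c "
from h import *
print(workorder.finish_job())"
```

```text
the job is handed in; nothing more can be done
None
```

All four clips on the middle-sized box are flipped down, and I handed the job in at about 24 s of the 48 s allowed.

- **Method:** The moves only offer twist, not tilt. I therefore over-reached the arm on its left side until the tool had tilted about 24.5°, square to the lid. With the gripper shut, I pressed the clips down in the order high, near, low, far. Each was pushed to its wall until the force rose to 11–14 N at the expected barrel position.
- **Clip checks:** In the last pictures all four clips show only as thin red edges. Their visible points lie within 1–4 mm of the hinge planes. The low clip's plate is under the overhang and out of sight, so for that one I rely on the contact: finger face about 61 mm out, 13 N.
- **Jar, mug and tin:** The networks place all three within 2 mm of where they began. The scene camera missed the tin in the last look, but the top camera found it unmoved. The arm was clear of everything and the force reading was near zero.
- **Possible doubt:** While tilting, joint 3 sat at 0.187 rad against a listed lower limit of 0.19. It held there steadily, so I took it as the rounded limit, but I could not confirm that.

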